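# Lock the bean chest with its hasp and swivel catch

### The arm

A 6-joint arm with a two-finger parallel gripper is mounted at the origin on the work surface. World frame = base frame: x ahead of the robot, y to its left, z up, the work surface at z = 0. Lengths are in m, angles in rad, forces in N, time in s.
With the tool pointing down it reaches from about 0.375 to 0.9 m from the base axis. Payload 3.1 kg.
Tool frame: the origin (TCP) lies at the centre of the arm's flange, where the gripper is bolted on; the fingertips stand 173 mm ahead of it and the grasp point (between the pads) lies 155 mm ahead of it (tip_extent is the distance from the TCP to the fingertips, in m); z points along the fingers, y is the direction in which the jaws open and shut (so a half turn about z gives the same grasp; the last joint's range is limited). The gripper opens to 85 mm and grips with 20 to 120 N. Pads are 22 mm wide; open, the fingers measure 114 mm over their backs; the gripper's body (76 mm by 85 mm) begins 54 mm behind the grasp point. The pads swing forward as they close: fully open they stand 13 mm farther back than shut.
Start: joints at [1.01, 0.527, 1.433, -0, 1.181, -0.178], TCP at [0.233, 0.58, 0.405] pointing down, gripper open.
Joint ranges: [-3.08, 3.08], [-0.75, 2.2], [0.22, 2.44], [-1.43, 4.57], [0, 2.65], [-2.85, 2.85]. Speed limits (rad/s): [2.79, 2.79, 3.14, 3.14, 3.14, 3.14].

### API

Orientations are given as a unit quaternion [x, y, z, w].
In Python, from station import sense, snapshot, sign_off, tip_extent gives the robot as it stands. The module is installed in compiled form; this text tells all that it offers.
- The arm moves only by the tool servo_tool, never from a script. Its argument "rows" is a list of rows, each a list of 3 entries, a list of its own where there are three numbers: the shift along the tool's x, y, z in mm, then the turn about the tool's z in degrees, then the opening, from -1 (shut) to 1 (fully open), so that 0 is half open. A call has 1 to 8 rows; each row is the pose to reach, as a shift and turn from the pose measured when the call began, along the tool's axes at that moment; what a row does not reach only later rows make up. A row lasts 1/10 s, in which the tool goes at most 50 mm and 8.59 degrees, less where a joint would pass 70% of its speed; a pose out of reach is approached as far as the arm can. A call with a gripper value outside its range is refused whole. The fingers move at their own pace and stop on an object; "force" is the grip in N (left out, the last holds). Time passes only in rows, so rows that repeat a pose let the fingers close. It gives the time, the measured TCP pose, the force and the opening at its end, in the units of the state.
- sense(): the state, without advancing time (a new reading comes with each control period).
- snapshot(name): name is "side" or "top"; returns a dict with "image" (480x640x3 uint8, blue, green, red), "z_map" (480x640 float32, m along the optical axis (not along the pixel's ray), 0 where there is no reading), "vertical_fov" (degrees; the focal length in pixels is half the picture's height over the tangent of half this angle, whatever the lens; pixels are square), "cx", "cy" (the principal point, pixels), "k1" (the pictures are not rectified: a ray, as slopes to the right and down, at radius r is drawn at 1 + k1 r^2 times it, then the intrinsics apply), "cam_to_world" (4x4, takes a point from camera to world coordinates). Camera axes: x right, y down, z forward; pixel columns grow to the right and rows downward; lengths in m; the calibration is good to about 2 mm. A picture is of the moment at which its call begins.
- sign_off(): hands the job in, once; it reports no verdict.
The state is a dict: "t": time; "q": joint angles; "qd": joint speeds; "tau": joint torques, N m; "tcp_pos": TCP position; "tool_rot": TCP orientation; "force": force on the tool from outside, world axes, zero at the start; "ft_torque": the same for the moment, N m; "finger_gap": opening from 0.0 (shut) to 1.0 (fully open).
Only numpy, scipy, OpenCV 4.12 (cv2) and the standard library are available. Lean on these libraries where they do the work, as an engineer would, in place of code of your own. Each camera call takes 0.05 s, during which the arm holds its last target. There are 200 camera calls.

### The job

Lock the bean chest on the tasting table: turn the steel catch wing in line with the hasp's slot, swing the hasp over so that the wing comes up through the slot, then push the springy lid right down and turn the wing a quarter turn, either way, until it lies crosswise over the hasp and keeps the lid down by itself. Never force the wing hard against the hasp: it turns lightly once the hasp is pressed home. Do not shift the loose things that stand about.

Things in the scene. Friction and masses are not known exactly. Their poses are not given: they have to be found in the camera images.
- case: Pale plywood bean chest fixed to the table, 290 x 300 mm, 100 mm high. Origin: centre of its underside; its x axis points from the front (robot side) to the back, z up. The front 84 mm of the top is a fixed deck, top at z = 100 mm; behind it lies the plywood lid, hinged at the back edge, top at z = 102 mm when pushed fully down.
- lid (a joint): Angle of the lid (rad), 0 = pushed fully down. A rubber seal springs it up to about 0.04 when free, which raises the front of the lid and the hasp on it by 7 to 10 mm. Holding it down at the catch takes about 14 N.
- hasp (a joint): Angle of the steel hasp about its hinge across the lid (rad): 0 = lying forward, parallel to the lid, over the catch; 1.6 = upright; 2.75 = folded back, its stop. Stiff hinge: stays where left. Seen from the hinge axis: plate 118 mm long, 60 wide, 6 thick, with a lengthwise slot 59.5 x 18 mm; beyond it, on a neck 18 mm wide, a round cross bar.
- hasp_hinge (a point): Middle of the hasp's hinge axis, which runs along the case's y axis: 20 mm in front of the case's origin, 110 mm up with the lid fully down (about 6 mm more with the lid sprung up).
- hasp_bar (a point): Centre of the hasp's cross bar: 12 mm in diameter, 44 mm long, parallel to the hinge axis, 135 mm from it. Can be pinched by its two ends and then pivots between the pads.
- plate: The hasp's plate with slot and cross bar (sizes under joint hasp). Origin on the hinge axis; its x axis points from the bar to the hinge, along the plate; z is its upper side when it lies over the catch. The slot's centre is 82.5 mm from the hinge axis, at x = -82.5 mm, mid thickness.
- catch (a joint): Turn of the catch wing about its upright post (rad, anticlockwise from above positive): 0 = along the case's x axis, in line with the slot (passes if within about 0.17); +1.57 or -1.57 = crosswise, at a stop: locked if over the hasp. Turns lightly (about 0.1 N m) if clear of the plate, else is blocked; stays where left.
- wing: The catch wing, origin at its centre, x along its length, z up: upright steel bar 46 mm long, 10 thick, 23 high, on a post 10 mm in diameter on the deck, 100 mm in front of the case's origin. Wing's underside 15.5 mm above the deck, its top 38.5 mm; with lid fully down and hasp at 0 the plate's top is 13 mm above the deck, so the wing then clears it by 2.5 mm.
- cup: Bystander: white tasting cup, 54 mm wide, 45 mm high, on a corner of the deck. Origin: centre of its underside.
- jar: Bystander: small amber jar, 44 mm wide, 55 mm high, on a corner of the deck. Origin: centre of its underside.
- kettle: Bystander: copper drip kettle, 230 mm over spout and handle, 140 mm high. Origin: centre of its underside.
- dripper: Bystander: white cone dripper, 116 mm wide, 80 mm high. Origin: centre of its underside.
- server: Bystander: glass server, 90 mm wide, 110 mm high. Origin: centre of its underside.
- tin: Bystander: aluminium tin, 84 mm wide, 130 mm high. Origin: centre of its underside.

How it is judged:
By the outcome, as a careful person would: the job done as asked, in the order asked, and still so for the second after the job is handed in, with the robot touching nothing.
It also fails if it takes over 72 s, if anything falls off the work surface, if the arm or the gripper's body presses on something with over 40 N, if the wrist force passes 120 N, or if a joint passes its speed limit or range.

## Working session

There is one attempt and no reset: what is moved stays moved. The work goes in short steps, Python scripts to look and compute and a tool call to move; the robot and the scene stay as the last step left them, time stands still between calls to the robot, and variables do not carry over. Pictures are saved under pics/ and viewed, about 8 in all and at most 12, crops included, and the job is handed in when it is done.

Besides the shell and the picture viewer there is one more tool, called after "Emit:" as name([rows], argument=value, ...), one row to a line, values as JSON. servo_tool: Moves the arm, as the interface text tells. Its arguments: {"type":"object","properties":{"rows":{"type":"array"},"force":{"type":"number"}},"required":["rows"]}

```bash
mkdir -p pics
cat > h.py <<'E'
import numpy as np, cv2
from station import sense, snapshot, sign_off, tip_extent
def take(name,out=None):
    s=snapshot(name); np.savez(''+(out or name)+'.npz',**{k:np.array(v) for k,v in s.items()})
    if out: cv2.imwrite(f'pics/{out}.png',s['image'])
    return s
def load(n): 
    d=np.load(f'{n}.npz'); return {k:d[k] for k in d.files}
def ray(s,u,v):
    f=240/np.tan(np.radians(float(s['vertical_fov']))/2)
    K=np.array([[f,0,float(s['cx'])],[0,f,float(s['cy'])],[0,0,1]])
    p=cv2.undistortPoints(np.array([[[u,v]]],float),K,np.array([float(s['k1']),0,0,0]))[0,0]
    return np.array([p[0],p[1],1.])
def pt(s,u,v,w=1):
    z=s['z_map'][int(v)-w:int(v)+w+1,int(u)-w:int(u)+w+1]; z=np.median(z[z>0]) if (z>0).any() else np.nan
    return (s['cam_to_world']@np.append(ray(s,u,v)*z,1))[:3]
def atz(s,u,v,z):
    T=s['cam_to_world']; d=T[:3,:3]@ray(s,u,v); o=T[:3,3]; return o+d*(z-o[2])/d[2]
def proj(s,P):
    P=np.append(P,1); c=np.linalg.inv(s['cam_to_world'])@P; x,y=c[:2]/c[2]; r2=x*x+y*y; k=1+float(s['k1'])*r2
    f=240/np.tan(np.radians(float(s['vertical_fov']))/2); return np.array([float(s['cx'])+f*x*k,float(s['cy'])+f*y*k])
E
python3 - <<'E'
from h import *
np.set_printoptions(precision=4,suppress=True)
print(sense())
for n in('side','top'):
    s=take(n,n+'1'); print(n,s['vertical_fov'],s['cx'],s['cy'],s['k1'],s['cam_to_world'])
E
```

```text
{'t': 0.0, 'q': array([ 1.0105,  0.5285,  1.4339,  0.    ,  1.1814, -0.1785]), 'qd': array([-0.0002, -0.0001,  0.0012, -0.0004, -0.0021,  0.0008]), 'tau': array([ -0.0005, -44.2335, -17.803 ,  -0.0002,   0.0082,   0.    ]), 'tcp_pos': array([0.2326, 0.5797, 0.4037]), 'tool_rot': array([ 0.1897,  0.9818, -0.001 , -0.0004]), 'force': array([ 0.8774, -0.4087, -1.1903]), 'ft_torque': array([-0.0047,  0.0039, -0.035 ]), 'finger_gap': 0.9992895860751678}
side 50.38420595596965 324.3834461416358 239.5622019783921 -0.013058869819418253 [[ 0.8431 -0.3306  0.4241 -0.0033]
 [-0.5377 -0.5327  0.6535 -0.8086]
 [ 0.0099 -0.779  -0.6269  0.9114]
 [ 0.      0.      0.      1.    ]]
top 45.32748851929491 313.27864194155535 241.9295601850734 0.01199838611425461 [[ 0.016  -0.9928  0.119   0.3819]
 [-0.9998 -0.0174 -0.0106  0.0154]
 [ 0.0126 -0.1188 -0.9928  1.5375]
 [ 0.      0.      0.      1.    ]]
```

View pics/top1.png

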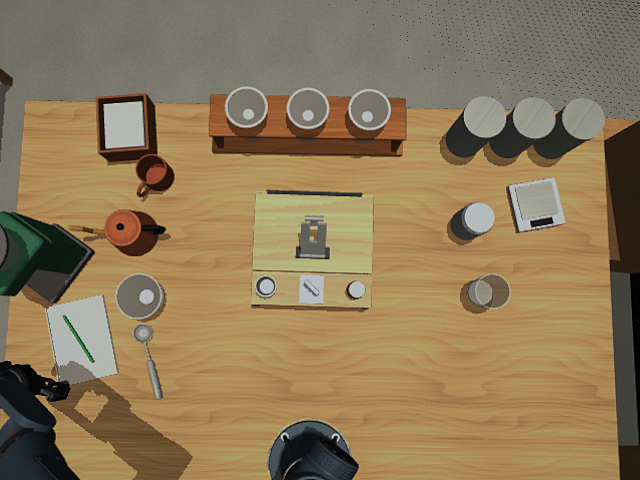

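View pics/side1.png

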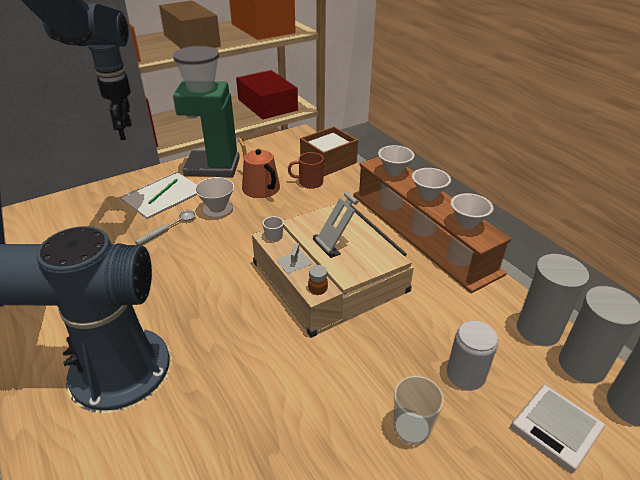

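The top view shows the chest at about (313,250), the wing at (311,287) turned roughly 45°, the cup at (265,286) and the jar at (356,289). The hasp leans back, with its bar near (314,218). I'll enlarge both views.

Run:
```python
from h import *
a=load('top1')['image'][180:320,240:385]; b=load('side1')['image'][180:345,240:420]
a=cv2.resize(a,(400*145//140*1,400),interpolation=cv2.INTER_CUBIC); 
b=cv2.resize(b,None,fx=2.2,fy=2.2,interpolation=cv2.INTER_CUBIC)
print(a.shape,b.shape)
c=np.zeros((400,a.shape[1]+b.shape[1],3),np.uint8); c[:,:a.shape[1]]=a; c[:b.shape[0],a.shape[1]:]=b[:400]
c=c[:,:]; s=800/c.shape[1] if c.shape[1]>800 else 1
cv2.imwrite('pics/crop1.png',cv2.resize(c,None,fx=s,fy=s)); print(s)
s=load('top1'); np.set_printoptions(precision=4,suppress=True)
for n,u,v in [('cornerBL',256,194),('BR',372,196),('FL',252,303),('FR',370,307),('cup',265,287),('jar',356,289),('wing',311,287),('bar',314,217),('hingeL',297,253),('hingeR',330,253)]: print(n,pt(s,u,v))
```

```text
(400, 414, 3) (363, 396, 3)
0.9876543209876543
cornerBL [0.6737 0.1472 0.1028]
BR [ 0.6749 -0.1478  0.0985]
FL [0.3988 0.1498 0.0997]
FR [ 0.3945 -0.1542  0.0053]
cup [0.4387 0.118  0.1076]
jar [ 0.4357 -0.1039  0.1538]
wing [0.4393 0.0042 0.1377]
bar [0.5957 0.0007 0.2351]
hingeL [0.5234 0.0401 0.121 ]
hingeR [ 0.5259 -0.0421  0.1104]
```

View pics/crop1.png

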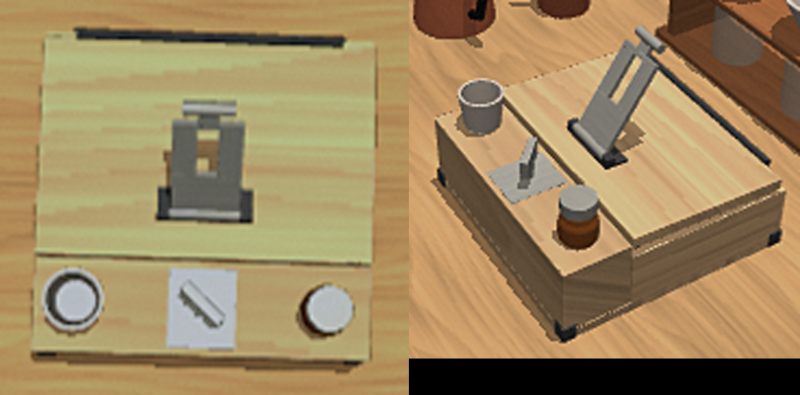

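```bash
cat >> h.py <<'E'
from scipy.spatial.transform import Rotation as R
def tri(a,pa,b,pb):
    A=[];y=[]
    for s,p in((a,pa),(b,pb)):
        T=s['cam_to_world'];d=T[:3,:3]@ray(s,*p);d/=np.linalg.norm(d);M=np.eye(3)-np.outer(d,d);A.append(M);y.append(M@T[:3,3])
    A=np.vstack(A);y=np.hstack(y);x=np.linalg.lstsq(A,y,rcond=None)[0];return x,np.linalg.norm(A@x-y)
def go(P,yaw):
    "shift (mm, tool axes) and turn (deg) to bring TCP to P with tool y at world yaw (deg)"
    s=sense();r=R.from_quat(s['tool_rot']);M=r.as_matrix();d=M.T@(np.array(P)-s['tcp_pos'])*1000
    y0=np.degrees(np.arctan2(M[1,1],M[0,1]));t=-((yaw-y0+180)%360-180);print('yaw0',y0.round(1),'q6',s['q'][5].round(2),'shift',d.round(1),'turn',round(t,1),'F',s['force'].round(1),'gap',round(s['finger_gap'],3),'t',s['t'])
E
python3 - <<'E'
from h import *
np.set_printoptions(precision=4,suppress=True)
t=load('top1');s=load('side1')
k=2.822; T=lambda x,y:(240+x/k-.5+.5/k,180+y/k); S=lambda x,y:(240+(x-409)/2.173,180+y/2.173)
for n,p,z in[('BL',(46,30),.105),('BR',(376,42),.105),('FL',(35,352),.1),('FR',(370,362),.1),('seamL',(36,256),.1),('seamR',(371,264),.1),('cup',(73,299),.145),('jar',(326,309),.155),('w1',(183,286),.1385),('w2',(221,322),.1385),('hL',(160,214),.116),('hR',(251,217),.116)]: print(n,atz(t,*T(*p),z))
print('barL',tri(t,T(184,107),s,S(637,31)));print('barR',tri(t,T(236,107),s,S(662,50)))
print('wing far end top',tri(t,T(183,286),s,S(534,139)));print('near',tri(t,T(221,322),s,S(525,157)))
# heights in deck region around wing from top depth
P=np.array([pt(t,u,v,0) for v in range(274,302) for u in range(298,326)]);m=(P[:,2]>.125)&(P[:,2]<.145);W=P[m];c=W.mean(0);_,_,V=np.linalg.svd(W[:,:2]-c[:2]);print(m.sum(),c,np.degrees(np.arctan2(V[0,1],V[0,0])),np.ptp((W[:,:2]-c[:2])@V[0]))
P=np.array([pt(t,u,v,0) for v in range(210,232) for u in range(298,332)]);m=P[:,2]>.222;print('bar',m.sum(),P[m].mean(0),P[m].min(0),P[m].max(0))
print('tip',tip_extent() if callable(tip_extent) else tip_extent); go([.44,.002,.36],135)
E
```

```text
BL [0.682  0.1473 0.105 ]
BR [ 0.6765 -0.1494  0.105 ]
FL [0.3946 0.1494 0.1   ]
FR [ 0.3906 -0.1457  0.1   ]
seamL [0.4791 0.151  0.1   ]
seamR [ 0.477  -0.1462  0.1   ]
cup [0.4398 0.1141 0.145 ]
jar [ 0.4344 -0.1019  0.155 ]
w1 [0.4528 0.0202 0.1385]
w2 [ 0.4224 -0.013   0.1385]
hL [0.5168 0.0416 0.116 ]
hR [ 0.5156 -0.0385  0.116 ]
barL (array([0.5935, 0.0219, 0.2296]), np.float64(0.0008932280629272022))
barR (array([ 0.5954, -0.0211,  0.2287]), np.float64(0.0007353202203920657))
wing far end top (array([0.4548, 0.0192, 0.1371]), np.float64(0.003130751766092729))
near (array([ 0.4244, -0.014 ,  0.1485]), np.float64(0.003600282993398932))
80 [0.44   0.0037 0.1386] -134.05733608977914 0.04472460413957104
bar 112 [0.5936 0.0016 0.2332] [ 0.5834 -0.0201  0.2222] [0.601  0.0215 0.2417]
tip 0.1734
yaw0 68.1 q6 -0.18 shift [-407.7 -458.8   44.6] turn -66.9 F [-0.3 -0.5  0.1] gap 1.0 t 0.1
```

Emit:
servo_tool([
  [[-50, -56, 0], -8, 0],
  [[-100, -113, 0], -17, 0],
  [[-150, -170, 0], -25, 0],
  [[-200, -226, 0], -34, 0],
  [[-250, -282, 0], -42, 0],
  [[-300, -338, 0], -50, 0],
  [[-350, -395, 10], -59, 0],
  [[-407, -458, 30], -67, 0],
])

```text
t: 0.9
tcp_pos: [0.3558, 0.239, 0.3988]
tool_rot: [-0.34, 0.94, -0.001, -0.0]
force: [0.4, 0.5, 0.6]
finger_gap: 0.504
```

```bash
python3 -c "
from h import *
go([.4385,.0037,.36],136)"
```

```text
yaw0 129.8 q6 -1.93 shift [  86.9 -233.7   39.1] turn -6.2 F [0.4 0.5 0.6] gap 0.504 t 0.9
```

Emit:
servo_tool([
  [[17, -46, 8], -3, 0],
  [[35, -92, 16], -6, 0],
  [[52, -140, 25], -6, 0],
  [[70, -187, 32], -6, 0],
  [[87, -234, 39], -6, 0],
  [[87, -234, 39], -6, 0],
  [[87, -234, 39], -6, 0],
])

```text
t: 1.6
tcp_pos: [0.4389, 0.0021, 0.3597]
tool_rot: [-0.387, 0.922, -0.0, -0.001]
force: [-0.4, 0.2, 0.5]
finger_gap: 0.499
```

```bash
python3 -c "
from h import *
go([.4385,.0037,.292],136)"
```

```text
yaw0 135.6 q6 -2.62 shift [-1.   1.3 67.7] turn -0.4 F [-0.4  0.2  0.5] gap 0.499 t 1.6
```

Emit:
servo_tool([
  [[-1, 1, 25], 0, 0],
  [[-1, 1, 50], 0, 0],
  [[-1, 1, 68], 0, 0],
  [[-1, 1, 68], 0, 0],
  [[-1, 1, 68], 0, -0.5],
  [[-1, 1, 68], 0, -0.9],
  [[-1, 1, 68], 0, -1],
  [[-1, 1, 68], 0, -1],
], force=25)

```text
t: 2.4
tcp_pos: [0.44, 0.003, 0.2929]
tool_rot: [-0.388, 0.922, -0.002, 0.001]
force: [2.9, -3.1, 0.4]
finger_gap: 0.11
```

```bash
python3 -c "
from h import *
go([.4385,.0037,.292],89.3)"
```

```text
yaw0 135.6 q6 -2.61 shift [0.6 1.6 0.9] turn 46.3 F [ 2.9 -3.1  0.4] gap 0.11 t 2.4
```

Emit:
servo_tool([
  [[0, 0, 0], 8, -1],
  [[0, 0, 0], 16, -1],
  [[0, 0, 0], 24, -1],
  [[0, 0, 0], 32, -1],
  [[0, 0, 0], 40, -1],
  [[0, 0, 0], 46.3, -1],
  [[0, 0, 0], 46.3, -1],
  [[0, 0, 0], 46.3, -1],
])

```text
t: 3.2
tcp_pos: [0.4397, 0.0037, 0.2929]
tool_rot: [0.005, 1.0, -0.001, 0.002]
force: [0.9, 4.8, -5.0]
finger_gap: 0.111
```

```bash
python3 -c "
from h import *
go([.4385,.0037,.292],89.3)"
```

```text
yaw0 89.4 q6 -1.81 shift [1.2 0.  0.9] turn 0.1 F [ 0.9  4.8 -5. ] gap 0.111 t 3.2
```

Emit:
servo_tool([
  [[0, 0, 0], 0, -0.3],
  [[0, 0, 0], 0, 0],
  [[0, 0, -40], 0, 0.2],
  [[0, 0, -85], 0, 0.5],
  [[-20, 0, -130], 0, 0.5],
  [[-60, 0, -155], 0, 0.5],
  [[-100, -2, -155], 0, 0.5],
  [[-145, -3, -155], 0, 0.5],
])

```text
t: 4.0
tcp_pos: [0.5849, -0.0009, 0.4507]
tool_rot: [0.005, 1.0, -0.002, 0.003]
force: [0.4, -0.2, -0.4]
finger_gap: 0.752
```

```bash
python3 -c "
from h import *
go([.5945,.001,.395],89.3)
t=take('top','top2');take('side','side2')
a=cv2.resize(t['image'][200:310,250:375],(500,440),interpolation=cv2.INTER_CUBIC);b=cv2.resize(load('side2')['image'][170:300,250:350],(300,390),interpolation=cv2.INTER_CUBIC)
c=np.zeros((440,800,3),np.uint8);c[:,:500]=a;c[:390,500:]=b;cv2.imwrite('pics/crop2.png',c)"
```

```text
yaw0 89.4 q6 -1.75 shift [-9.2  2.2 55.8] turn 0.1 F [ 0.4 -0.2 -0.4] gap 0.752 t 4.0
```

View pics/crop2.png

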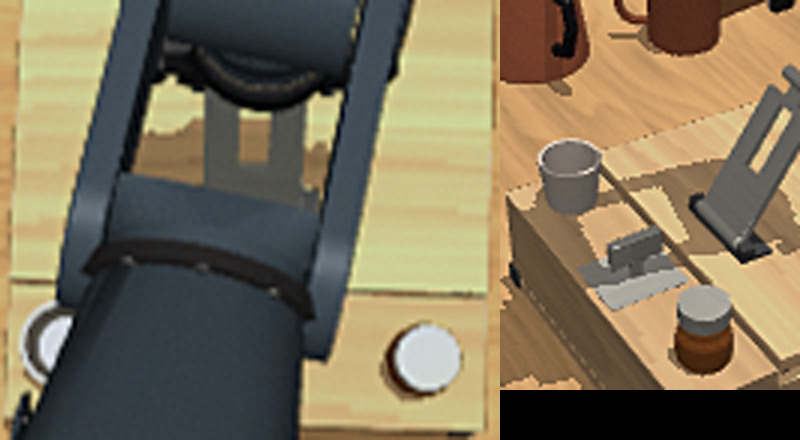

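The wing now lies along the case's x axis: in the side crop it runs from (612,255) to (660,232), parallel to the side edges. Next is the bar.

Emit:
servo_tool([
  [[-9, 2, 15], 0, 0.5],
  [[-9, 2, 35], 0, 0.5],
  [[-9, 2, 56], 0, 0.5],
  [[-9, 2, 56], 0, 0.5],
  [[-9, 2, 56], 0, 0.2],
  [[-9, 2, 56], 0, 0],
  [[-9, 2, 56], 0, -0.2],
  [[-9, 2, 56], 0, -0.2],
], force=30)

```text
t: 4.9
tcp_pos: [0.598, 0.001, 0.3942]
tool_rot: [0.005, 1.0, -0.0, 0.006]
force: [0.4, 5.7, 0.4]
finger_gap: 0.502
```

```bash
python3 -c "
from h import *
go([.5945,.001,.395],89.3)
s=take('side','side3')
cv2.imwrite('pics/crop3.png',cv2.resize(s['image'][100:300,250:450],(600,600),interpolation=cv2.INTER_CUBIC))"
```

```text
yaw0 89.4 q6 -1.75 shift [ 3.5 -0.1 -0.8] turn 0.1 F [0.4 5.7 0.4] gap 0.502 t 4.9
```

View pics/crop3.png

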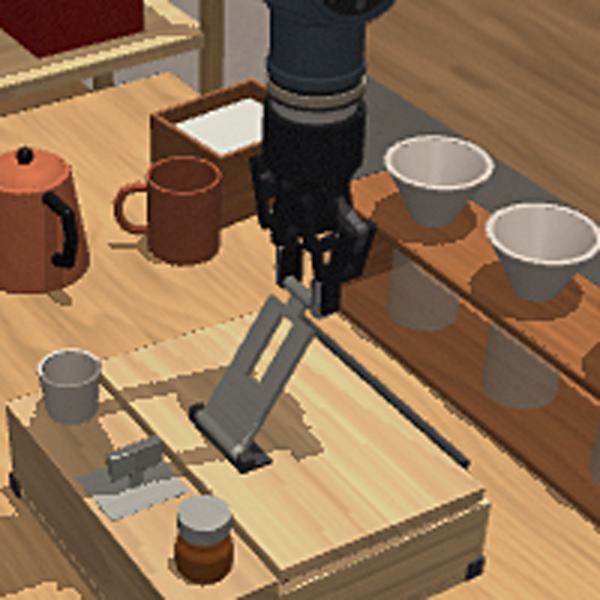

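Emit:
servo_tool([
  [[7, 0, -4.5], 0, -0.2],
  [[14, 0, -8.5], 0, -0.2],
  [[29, 0, -15], 0, -0.2],
  [[40.5, 0, -18.5], 0, -0.2],
  [[52, 0, -21], 0, -0.2],
  [[64, 0, -22.5], 0, -0.2],
  [[75.5, 0, -23], 0, -0.2],
  [[75.5, 0, -23], 0, -0.2],
])

```text
t: 5.75
tcp_pos: [0.5207, 0.0021, 0.4172]
tool_rot: [0.005, 1.0, -0.0, 0.005]
force: [0.3, 4.3, 1.8]
finger_gap: 0.504
```

```bash
python3 -c "
from h import *
go([.5225,.001,.4172],89.3)
s=take('side','side4')
cv2.imwrite('pics/crop4.png',cv2.resize(s['image'][140:300,250:410],(480,480),interpolation=cv2.INTER_CUBIC))"
```

```text
yaw0 89.4 q6 -1.77 shift [-1.8 -1.1  0.1] turn 0.1 F [0.3 4.3 1.8] gap 0.504 t 5.75
```

View pics/crop4.png

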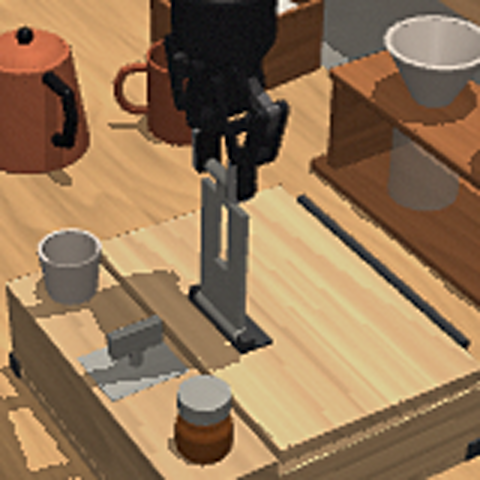

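Emit:
servo_tool([
  [[12, 0, 0.5], 0, -0.2],
  [[24, 0, 2], 0, -0.2],
  [[46, 0, 8], 0, -0.2],
  [[67.5, 0, 18], 0, -0.2],
  [[87, 0, 31.5], 0, -0.2],
  [[103.5, 0, 48], 0, -0.2],
  [[110.5, 0, 57.5], 0, -0.2],
  [[110.5, 0, 57.5], 0, -0.2],
])

```text
t: 6.6
tcp_pos: [0.4077, 0.0037, 0.3573]
tool_rot: [0.005, 1.0, 0.0, -0.001]
force: [-8.3, 2.8, 6.4]
finger_gap: 0.502
```

```bash
python3 -c "
from h import *
go([.5225-.1349,.001,.4172-.1303],89.3)"
```

```text
yaw0 89.5 q6 -1.83 shift [20.  -2.9 70.4] turn 0.2 F [-8.3  2.8  6.4] gap 0.502 t 6.6
```

Emit:
servo_tool([
  [[6, 0, 9], 0, -0.2],
  [[11, 0, 18.5], 0, -0.2],
  [[15, 0, 29], 0, -0.2],
  [[19, 0, 40], 0, -0.2],
  [[21, 0, 50], 0, -0.2],
  [[22.5, 0, 60], 0, -0.2],
  [[23, 0, 70], 0, -0.2],
  [[23, 0, 70], 0, -0.2],
])

```text
t: 7.4
tcp_pos: [0.3824, 0.004, 0.2862]
tool_rot: [0.004, 1.0, 0.001, -0.006]
force: [-6.6, 0.2, 2.2]
finger_gap: 0.501
```

```bash
python3 -c "
from h import *
go([.4385,.002,.36],89.3)
s=take('side','side5')
cv2.imwrite('pics/crop5.png',cv2.resize(s['image'][160:320,220:380],(560,560),interpolation=cv2.INTER_CUBIC))"
```

```text
yaw0 89.6 q6 -1.84 shift [-55.3  -1.4 -74.5] turn 0.3 F [-6.6  0.2  2.2] gap 0.501 t 7.4
```

View pics/crop5.png

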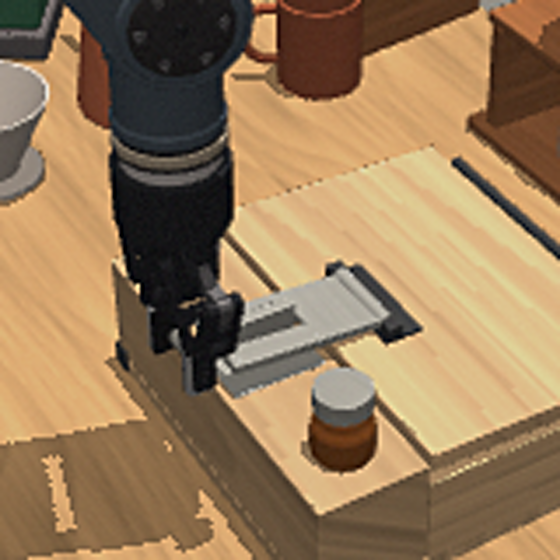

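Emit:
servo_tool([
  [[0, 0, 0], 0, 0.1],
  [[0, 0, 0], 0, 0.5],
  [[0, 0, 0], 0, 0.5],
  [[0, 0, -30], 0, 0.5],
  [[0, 0, -60], 0, 0.3],
  [[-20, 0, -80], 0, 0],
  [[-57, 0, -80], 0, -0.5],
  [[-57, 0, -80], 0, -0.53],
])

```text
t: 8.25
tcp_pos: [0.4452, 0.0024, 0.368]
tool_rot: [0.004, 1.0, -0.001, 0.0]
force: [0.1, -0.2, 0.7]
finger_gap: 0.237
```

```bash
python3 -c "
from h import *
go([.4395,.0037,.292],89.4)
s=take('side','side6')
cv2.imwrite('pics/crop6.png',cv2.resize(s['image'][160:320,220:380],(560,560),interpolation=cv2.INTER_CUBIC))"
```

```text
yaw0 89.6 q6 -1.81 shift [ 5.8  1.3 76. ] turn 0.2 F [ 0.1 -0.2  0.7] gap 0.237 t 8.25
```

View pics/crop6.png

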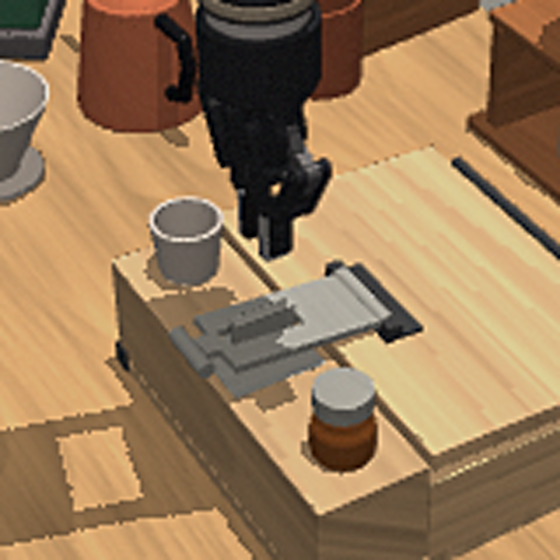

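The wing stands up through the slot at about (265,318), with the hasp flat over it. Next I descend astride the wing.

Emit:
servo_tool([
  [[6, 1, 20], 0, -0.53],
  [[6, 1, 40], 0, -0.53],
  [[6, 1, 55], 0, -0.53],
  [[6, 1, 66], 0, -0.53],
  [[6, 1, 72], 0, -0.53],
  [[6, 1, 76], 0, -0.53],
  [[6, 1, 78], 0, -0.53],
  [[6, 1, 78], 0, -0.53],
])

```text
t: 9.1
tcp_pos: [0.4347, 0.0042, 0.2892]
tool_rot: [0.003, 1.0, 0.0, -0.005]
force: [-3.9, -0.5, 7.9]
finger_gap: 0.241
```

```bash
python3 -c "
from h import *
go([.4395,.0037,.286],89.4)"
```

```text
yaw0 89.6 q6 -1.81 shift [-4.9 -0.5  3.1] turn 0.2 F [-3.9 -0.5  7.9] gap 0.241 t 9.1
```

Emit:
servo_tool([
  [[-4, 0, 1], 0, -0.53],
  [[-5, -0.5, 2], 0, -0.53],
  [[-5, -0.5, 3], 0, -0.53],
  [[-5, -0.5, 4], 0, -0.53],
  [[-5, -0.5, 4], 0, -0.53],
])

```text
t: 9.6
tcp_pos: [0.4368, 0.0043, 0.2862]
tool_rot: [0.003, 1.0, 0.001, -0.009]
force: [-7.3, 0.5, 16.5]
finger_gap: 0.229
```

```bash
python3 -c "
from h import *
go([.4395,.0037,.284],89.4)"
```

```text
yaw0 89.7 q6 -1.81 shift [-2.7 -0.6  2.1] turn 0.3 F [-7.3  0.5 16.5] gap 0.229 t 9.6
```

Emit:
servo_tool([
  [[-2, 0, 1.5], 0, -0.53],
  [[-2, 0, 3], 0, -0.53],
  [[-2, 0, 4], 0, -0.53],
  [[-2, 0, 5], 0, -0.53],
  [[-2, 0, 5], 0, -0.53],
])

```text
t: 10.1
tcp_pos: [0.437, 0.0044, 0.2855]
tool_rot: [0.002, 1.0, 0.0, -0.01]
force: [-11.6, -0.5, 46.4]
finger_gap: 0.238
```

```bash
python3 -c "
from h import *
go([.4395,.0037,.284],89.4)
t=take('top','top7');take('side','side7')
cv2.imwrite('pics/crop7.png',cv2.resize(load('side7')['image'][180:300,230:370],(700,600),interpolation=cv2.INTER_CUBIC))
for u,v in [(270,268),(280,268),(355,268),(362,268)]: print(pt(t,u,v)[[0,1,2]].round(4), pt(load('top1'),u,v).round(4))"
```

```text
yaw0 89.8 q6 -1.81 shift [-2.5 -0.7  1.4] turn 0.4 F [-11.6  -0.5  46.4] gap 0.238 t 10.1
[0.4864 0.1071 0.1028] [0.4859 0.1066 0.1101]
[0.4867 0.082  0.1052] [0.4863 0.0818 0.1106]
[ 0.49   -0.1054  0.1035] [ 0.4893 -0.1047  0.1118]
[ 0.4902 -0.1228  0.1047] [ 0.4897 -0.1222  0.1111]
```

View pics/crop7.png

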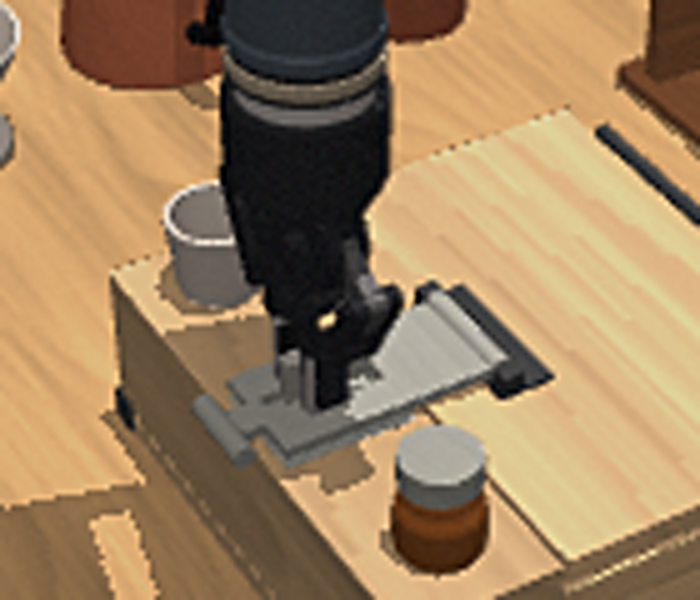

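Emit:
servo_tool([
  [[-2, -0.5, -2], 0, -0.53],
  [[-5, -0.5, -2], 0, -0.53],
  [[-7, -0.5, -1], 0, -0.53],
  [[-7, -0.5, 1], 0, -0.53],
  [[-7, -0.5, 2], 0, -0.53],
  [[-7, -0.5, 2], 0, -0.53],
])

```text
t: 10.8
tcp_pos: [0.441, 0.0045, 0.2859]
tool_rot: [0.001, 1.0, 0.001, -0.013]
force: [-10.9, -0.1, 31.5]
finger_gap: 0.236
```

```bash
python3 -c "
from h import *
go([.4395,.0037,.284],89.4); s=sense(); print(s['tcp_pos']+.155*R.from_quat(s['tool_rot']).as_matrix()[:,2])"
```

```text
yaw0 89.8 q6 -1.8 shift [ 1.5 -0.8  1.9] turn 0.4 F [-10.9  -0.1  31.5] gap 0.236 t 10.8
[0.43697949 0.00464666 0.13091058]
```

Emit:
servo_tool([
  [[-2, -0.5, 2], 0, -0.7],
  [[-2, -0.5, 2], 0, -0.9],
  [[-2, -0.5, 2], 0, -1],
  [[-2, -0.5, 2], 0, -1],
], force=25)

```text
t: 11.2
tcp_pos: [0.4421, 0.0036, 0.2863]
tool_rot: [0.001, 1.0, -0.0, -0.013]
force: [-6.3, -3.3, 24.2]
finger_gap: 0.113
```

```bash
python3 -c "
from h import *
go([.4395,.0037,.284],0); s=sense(); print(s['tcp_pos']+.155*R.from_quat(s['tool_rot']).as_matrix()[:,2],s['ft_torque'])"
```

```text
yaw0 89.9 q6 -1.8 shift [2.6 0.1 2.4] turn 89.9 F [-6.3 -3.3 24.2] gap 0.113 t 11.2
[0.43810133 0.00354684 0.13137443] [-0.4472409   1.03778864  0.02872805]
```

Emit:
servo_tool([
  [[0, 0, 2.5], 4, -1],
  [[0, 0, 2.5], 10, -1],
  [[0, 0, 2.5], 16, -1],
  [[0, 0, 2.5], 22, -1],
  [[0, 0, 2.5], 28, -1],
  [[0, 0, 2.5], 28, -1],
])

```text
t: 11.8
tcp_pos: [0.442, 0.0049, 0.2864]
tool_rot: [0.244, 0.97, -0.002, -0.011]
force: [-1.5, 7.8, 22.6]
finger_gap: 0.113
```

```bash
python3 -c "
from h import *
go([.4395,.0037,.284],0); s=sense(); print(s['tcp_pos']+.155*R.from_quat(s['tool_rot']).as_matrix()[:,2],s['ft_torque'])"
```

```text
yaw0 61.7 q6 -1.31 shift [ 1.6 -2.2  2.4] turn 61.7 F [-1.5  7.8 22.6] gap 0.113 t 11.8
[0.43850076 0.00512045 0.13138994] [ 1.60634333  0.27413324 -0.0172211 ]
```

Emit:
servo_tool([
  [[-0.5, -0.5, 2.5], 8, -1],
  [[-0.5, -0.5, 2.5], 16, -1],
  [[-0.5, -0.5, 2.5], 24, -1],
  [[-0.5, -0.5, 2.5], 32, -1],
  [[-0.5, -0.5, 2.5], 40, -1],
  [[-0.5, -0.5, 2.5], 48, -1],
  [[-0.5, -0.5, 2.5], 55, -1],
  [[-0.5, -0.5, 2.5], 57, -1],
])

```text
t: 12.6
tcp_pos: [0.4435, 0.006, 0.2863]
tool_rot: [0.68, 0.734, -0.003, -0.007]
force: [2.8, 14.6, 18.3]
finger_gap: 0.113
```

```bash
python3 -c "
from h import *
go([.4395,.0037,.284],-0.7); s=sense(); print(s['tcp_pos']+.155*R.from_quat(s['tool_rot']).as_matrix()[:,2],s['ft_torque'])"
```

```text
yaw0 4.4 q6 -0.32 shift [-2.  -4.2  2.4] turn 5.1 F [ 2.8 14.6 18.3] gap 0.113 t 12.6
[0.44135174 0.00684308 0.13135586] [ 2.79919076 -0.67147307  0.18760235]
```

Emit:
servo_tool([
  [[1, 0, 2], 2.5, -1],
  [[2, 0, 2], 5, -1],
  [[2, 0, 2], 6, -1],
  [[2, 0, 2], 6, -1],
])

```text
t: 13.0
tcp_pos: [0.4435, 0.0069, 0.2864]
tool_rot: [0.716, 0.698, -0.004, -0.005]
force: [-4.5, -7.7, 16.4]
finger_gap: 0.109
```

```bash
python3 -c "
from h import *
go([.4395,.0037,.284],-0.7); s=sense(); print(s['tcp_pos']+.155*R.from_quat(s['tool_rot']).as_matrix()[:,2],s['ft_torque'])"
```

```text
yaw0 -1.4 q6 -0.21 shift [-3.3 -3.9  2.4] turn -0.7 F [-4.5 -7.7 16.4] gap 0.109 t 13.0
[0.44176556 0.00718558 0.13139666] [-0.7388422   0.46014853  0.4848695 ]
```

Emit:
servo_tool([
  [[0, 0, 1], 0, -0.8],
  [[0, 0, 1], 0, -0.5],
  [[0, 0, 1], 0, -0.4],
  [[0, 0, 0], 0, -0.4],
  [[0, 0, -15], 0, -0.4],
  [[0, 0, -40], 0, -0.4],
  [[0, 0, -80], 0, -0.4],
  [[0, 0, -110], 0, -0.4],
])

```text
t: 13.8
tcp_pos: [0.4448, 0.0068, 0.3982]
tool_rot: [0.716, 0.698, -0.003, -0.004]
force: [0.5, -0.2, -0.2]
finger_gap: 0.302
```

Emit:
servo_tool([
  [[0, -20, -40], 0, -0.4],
  [[-40, 0, -60], 0, -0.4],
  [[-90, 0, -60], 0, -0.4],
  [[-140, 0, -60], 0, -0.4],
  [[-190, 0, -60], 0, -0.4],
  [[-240, 0, -60], 0, -0.4],
  [[-280, 0, -60], 0, -0.4],
  [[-280, 0, -60], 0, -0.4],
])

```text
t: 14.6
tcp_pos: [0.4384, -0.2782, 0.4579]
tool_rot: [0.718, 0.696, -0.004, -0.002]
force: [-0.3, 0.9, -1.0]
finger_gap: 0.295
```

```bash
python3 -c "
from h import *
go([.44,.25,.45],0)
t=take('top','top8');s=take('side','side8')
a=cv2.resize(t['image'][205:315,245:380],(420,342),interpolation=cv2.INTER_CUBIC);b=cv2.resize(s['image'][200:320,250:370],(380,380),interpolation=cv2.INTER_CUBIC)
c=np.zeros((400,800,3),np.uint8);c[:342,:420]=a;c[:380,420:]=b;cv2.imwrite('pics/crop8.png',c)
for u,v in [(285,268),(290,268),(335,268),(355,268),(362,268)]: print(pt(t,u,v).round(4), pt(load('top1'),u,v).round(4))
P=np.array([pt(t,u,v,0) for v in range(274,302) for u in range(298,326)]);m=(P[:,2]>.128)&(P[:,2]<.145);W=P[m];c=W.mean(0);_,_,V=np.linalg.svd(W[:,:2]-c[:2]);print(m.sum(),c,np.degrees(np.arctan2(V[0,1],V[0,0])),np.ptp((W[:,:2]-c[:2])@V[0]))"
```

```text
yaw0 -1.7 q6 -0.75 shift [528.  -14.3   6.5] turn -1.7 F [-0.3  0.9 -1. ] gap 0.295 t 14.6
[0.4868 0.0695 0.1058] [0.4865 0.0694 0.1103]
[0.4872 0.0572 0.1031] [0.4867 0.0569 0.1107]
[ 0.489  -0.0553  0.1048] [ 0.4888 -0.0551  0.1083]
[ 0.4898 -0.1052  0.1059] [ 0.4893 -0.1047  0.1118]
[ 0.4901 -0.1227  0.1053] [ 0.4897 -0.1222  0.1111]
73 [0.44031388 0.00194477 0.13906473] -90.6085773306926 0.04397440314647876
```

View pics/crop8.png

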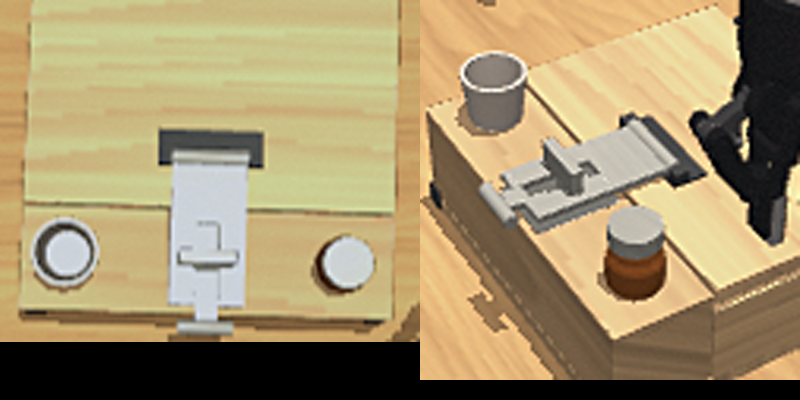

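The wing at (208,256) lies crosswise over the hasp plate and the lid stays down. The cup and jar are where they were, and the gripper is clear.

```bash
python3 -c "
from h import *
print(sign_off(), sense()['t'])"
```

```text
the job is handed in; nothing more can be done
the job is handed in; nothing more can be done
```

The bean chest is locked and the job is handed in, at about 15 s of the 72 s allowed. I turned the wing in line with the slot and swung the hasp over by its bar until the wing came up through it. I then pressed the lid down and turned the wing a quarter turn clockwise to its stop.

**Last checks, with the arm clear of everything:**
- **Wing:** it measures −90.6° in the world frame, which is crosswise to the case within about a degree. Its top is at 139 mm.
- **Lid:** the front of the lid stays down on its own at about 105 mm, against about 111 mm when sprung up. That is slightly above the fully-down 102 mm, which fits the wing's 2.5 mm clearance over the plate.
- **Loose things:** the cup and jar have not visibly moved. I did not re-measure the kettle, dripper, server and tin; the arm passed above or well away from them.
- **Forces:** the most I read was about 48 N at the wrist, while pressing the lid to its stop; forces were read only at the end of each move. While the wing turned, I pressed with about 16–24 N, and its turning torque stayed under 0.2 N m until it reached the stop (0.5 N m).

One thing disagreed: the tool tilted up to 1.5° while pressing, and the grasp point drifted 3–5 mm off the wing's axis by the end of the turn. The wing still reached its stop.

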